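Short the bench supply, then pull its fuse carrier by its two catches

TASK

Make the bench power unit safe and take out its fuses: move the red-handled shorting pin from its aluminium stand into the yellow terminal (not the black one), pushed fully home, and let go of it. Then, leaving the pin in, pinch the two orange side catches of the white fuse carrier together, lift the carrier straight up out of the unit, and finish while still holding it upright and still by the pinched catches, with its foot about 10 cm above the unit's top panel. Leave the parts bin, the spool and the bottle undisturbed.

Things in the scene. Friction and masses are not known exactly. Their poses are not given: they have to be found in the camera images.
- device: bench power unit, a low grey box fixed to the bench, 130 (its x) x 240 (its y) x 50 mm high; origin at the centre of its underside on the bench, z up, top panel 50 mm above. The fuse pocket is in the panel at y = -60 mm, x = 0, inside a blue frame; the two terminals stand on the panel near y = +78 mm. The unit's yaw varies
- carrier_grip (a point): midpoint between the two orange catches of the fuse carrier, 22 mm above the panel when seated; axes as the unit's. The catches face -x and +x: the fingers close along x. Each has an upright finger pad 30 mm wide (y), from 4 to 40 mm above the panel; outer faces 46 mm apart relaxed, 36 mm fully pressed. The white core between is narrower and lower, with two glass fuses on top
- carrier_foot (a point): centre of the carrier's underside; 20 mm above the bench (30 mm below the panel) when seated, 52 mm below carrier_grip; axes as carrier_grip
- carrier: white loose fuse carrier with its two orange catches, about 100 g, 44 mm wide (y), 70 mm high; origin at its foot. It sits in the pocket with 1 mm play all round and slides straight up; unless pinched, a barb on each catch holds it under the edge of the pocket
- catch_near (a joint): travel of the catch on the unit's -x side, m: 0 relaxed, 0.005 pressed in fully; the barb is clear of the pocket's edge beyond 0.003. Spring about 2.5 N at rest, 5 N fully pressed
- catch_far (a joint): the same for the catch on the unit's +x side (0 relaxed, 0.005 fully in, clear beyond 0.003)
- pin_grip (a point): centre of the shorting pin's round red handle (18 mm diameter, 52 mm tall, upright); loose, about 40 g. A brass pin of 6 mm diameter, 24 mm long with a chamfered end, points down from the handle; at the start it is in the hole of the stand with the handle's underside resting on the stand's top
- pin_tip (a point): lower end of the brass pin, 50 mm below pin_grip; z along the pin, up
- pin: the whole shorting pin; its origin is the pin's tip
- stand: aluminium stand block, fixed, 70 x 70 x 30 mm, origin at the centre of its underside, hole in the middle of its top; to one side of the unit
- term_yellow_hole0 (a point): mouth of the hole in the top of the yellow terminal, a 34 x 34 mm block 30 mm high standing on the unit's panel (mouth 80 mm above the bench). Hole 7.5 mm diameter, a little chamfered, 27 mm deep; the pin is home when its handle rests on the block. z up
- term_black_hole0 (a point): the same for the black terminal, which must stay empty; the two are 64 mm apart and may have swapped places
- parts_bin: bystander: blue open bin with small parts, 100 x 80 x 45 mm, loose; origin under its centre. It stands on the other side of the unit from the stand
- spool: bystander: red wire spool standing upright, 60 mm diameter, 42 mm high, loose; origin under its centre
- bottle: bystander: yellow bottle with white cap, 52 mm diameter, 90 mm high, loose; origin under its centre
Not all that is in view belongs to the job. Leave any blue look-alike of the carrier alone. What is shaped like the pin but turquoise is not meant.

How it is judged:
On the way, in this order (a step that is already met when the one before it is completed fails the run):
1. the shorting pin is fully home in the yellow terminal and released (z of pin_tip in the frame of term_yellow_hole0 below -0.02 m and horizontal distance between pin_tip and term_yellow_hole0 below 0.004 m and contact force between the fingers and pin below 0.1 N), for 0.2 s.
2. the carrier is lifted free with both catches pinched (z of carrier_foot in the frame of device above 0.1 m and value of joint each of catch_near, catch_far above 0.003 m and contact force between the fingers and carrier above 1 N), for 0.2 s.
At the end, for the whole second after the job is handed in: Pin tip over 20 mm down the yellow hole, within 4 mm of its axis, untouched by the fingers; carrier held by the fingers, both catches in by over 3 mm, foot over 50 mm above the panel, within 0.3 rad of upright, slower than 0.03 m/s, touching nothing else (all of step 1 and all of step 2 and contact force between carrier and device below 0.1 N and contact force between carrier and pin below 0.1 N and contact force between carrier and stand below 0.1 N and contact force between carrier and parts_bin below 0.1 N and contact force between carrier and spool below 0.1 N and contact force between carrier and bottle below 0.1 N and angle between carrier's own z axis and vertical below 0.3 rad and linear speed of carrier below 0.03 m/s); the arm keeps its last pose, push and grip.
It fails at once if the fuse carrier is drawn out (by more than 8 mm) while the pin is not home in the yellow terminal (z of carrier_foot in the frame of device above 0.028 m and not (z of pin_tip in the frame of term_yellow_hole0 below -0.02 m and horizontal distance between pin_tip and term_yellow_hole0 below 0.004 m)).
It fails at once if the pin is put into the black terminal (z of pin_tip in the frame of term_black_hole0 below -0.008 m and horizontal distance between pin_tip and term_black_hole0 below 0.006 m).
It fails at once if the parts bin is shifted by more than 30 mm or tipped (distance of parts_bin from where it was at the start of the episode above 0.03 m or angle between parts_bin's own z axis and vertical above 0.3 rad).
It fails at once if the spool is shifted by more than 30 mm or tipped (distance of spool from where it was at the start of the episode above 0.03 m or angle between spool's own z axis and vertical above 0.3 rad).
It fails at once if the bottle is shifted by more than 30 mm or tipped (distance of bottle from where it was at the start of the episode above 0.03 m or angle between bottle's own z axis and vertical above 0.3 rad).
It also fails if it takes over 59 s, if anything falls off the work surface, if the arm or the gripper's body presses on something with over 40 N, if the wrist force passes 120 N, or if a joint passes its speed limit or range.

ROBOT

A 6-joint arm with a two-finger parallel gripper is mounted at the origin on the work surface. World frame = base frame: x ahead of the robot, y to its left, z up, the work surface at z = 0. Lengths are in m, angles in rad, forces in N, time in s.
With the tool pointing down it reaches from about 0.375 to 0.9 m from the base axis. Payload 3.1 kg.
Tool frame: the origin (TCP) lies at the centre of the arm's flange, where the gripper is bolted on; the fingertips stand tip_reach ahead of it and the grasp point (between the pads) lies 164 mm ahead of it (tip_reach is the distance from the TCP to the fingertips, in m); z points along the fingers, y is the direction in which the jaws open and shut (so a half turn about z gives the same grasp; the last joint's range is limited). The gripper opens to 87 mm and grips with 3 to 60 N. Pads are 19 mm wide; open, the fingers measure 117 mm over their backs; the gripper's body (75 mm by 190 mm) begins 51 mm behind the grasp point.
Start: joints at [-1.401, 0.527, 1.433, -0, 1.181, -0.178], TCP at [0.213, -0.588, 0.405] pointing down, gripper open.
Joint ranges: [-3.08, 3.08], [-0.75, 2.2], [0.22, 2.44], [-1.43, 4.57], [0, 2.65], [-2.85, 2.85]. Speed limits (rad/s): [2.79, 2.79, 3.14, 3.14, 3.14, 3.14].

INTERFACE

Orientations are given as a unit quaternion [x, y, z, w].
In Python, from rig import get_obs, camera, hand_in, tip_reach gives the robot as it stands. The module is installed in compiled form; this text tells all that it offers.
- The arm moves only by the tool servo_tool, never from a script. Its argument "steps" is one flat list of numbers, 5 for each row, row after row: the finger opening in m, from 0 to 0.087, then the shift along the tool's x, y, z in m, then the turn about the tool's z in rad. A call has 1 to 12 rows; each row is the pose to reach, as a shift and turn from the pose commanded when the call began, along the tool's axes at that moment; what a row does not reach only later rows make up. A row lasts 1/8 s, in which the tool goes at most 62.5 mm and 10.7 degrees, less where a joint would pass 70% of its speed; a pose out of reach is approached as far as the arm can. A call with a gripper value outside its range is refused whole. The fingers move at their own pace and stop on an object; "force" is the grip in N (left out, the last holds). Time passes only in rows, so rows that repeat a pose let the fingers close. It gives the time, the measured TCP pose, the force and the opening at its end, in the units of the state.
- get_obs(): the state, without advancing time (a new reading comes with each control period).
- camera(name): name is "scene" or "top" or "wrist"; returns a dict with "pixels" (384x512x3 uint8, blue, green, red), "vertical_fov" (degrees; the focal length in pixels is half the picture's height over the tangent of half this angle, whatever the lens; pixels are square), "cx", "cy" (the principal point, pixels), "T" (4x4, takes a point from camera to world coordinates). Camera axes: x right, y up, looking along -z (the intrinsics and any distortion apply to the point x, -y, -z); pixel columns grow to the right and rows downward; lengths in m; the calibration is good to about 2 mm. A picture is of the moment at which its call begins. There is no depth.
- hand_in(): hands the job in, once; it reports no verdict.
The state is a dict: "time": time; "q": joint angles; "joint_velocities": joint speeds; "joint_torque": joint torques, N m; "position": TCP position; "tool_rot": TCP orientation; "ft_force": force on the tool from outside, world axes, zero at the start; "moment": the same for the moment, N m; "grip_width": finger opening in m.
Only numpy, scipy, OpenCV 4.12 (cv2) and the standard library are available. Lean on these libraries where they do the work, as an engineer would, in place of code of your own. Each camera call takes 0.05 s, during which the arm holds its last target.

## Working session

There is one attempt and no reset: what is moved stays moved. The work goes in short steps, Python scripts to look and compute and a tool call to move; the robot and the scene stay as the last step left them, time stands still between calls to the robot, and variables do not carry over. Pictures are saved under pics/ and viewed, and the job is handed in when it is done.

Besides the shell and the picture viewer there is one more tool, called after "Emit:" as name(argument=value, ...), one argument or row to a line, values as JSON. servo_tool: Moves the arm, as the interface text tells. Its arguments: {"type":"object","properties":{"steps":{"type":"array"},"force":{"type":"number"}},"required":["steps"]}

```bash
mkdir -p pics; python3 - <<'E'
from rig import get_obs,camera,tip_reach
import cv2
print(get_obs(),tip_reach)
for n in("scene","top","wrist"):
    c=camera(n);cv2.imwrite(f"pics/{n}0.png",c["pixels"]);print(n,{k:v for k,v in c.items() if k!="pixels"})
E
```

```text
{'time': 0.0, 'q': array([-1.40150226e+00,  5.28468496e-01,  1.43390804e+00, -1.70530750e-05,
        1.18140220e+00, -1.78479902e-01]), 'joint_velocities': array([-0.00043718,  0.00117165,  0.00157183,  0.00052752,  0.00089244,
        0.00283065]), 'joint_torque': array([ 5.14502881e-04, -4.40036595e+01, -1.76591635e+01,  6.33126847e-02,
        5.82389056e-02, -1.59529527e-04]), 'position': array([ 0.21298188, -0.58722209,  0.40376795]), 'tool_rot': array([ 9.84918564e-01,  1.73015106e-01, -2.86438141e-06, -1.09306483e-03]), 'ft_force': array([-0.32212133,  0.43414863, -0.38456414]), 'moment': array([ 0.01886831,  0.01841762, -0.06835615]), 'grip_width': 0.08711272161770849} 0.1822
scene {'vertical_fov': 52.748589995403144, 'cx': 257.81903327757243, 'cy': 199.90808336313398, 'T': array([[ 0.62271852, -0.43875253,  0.64785636,  1.19138819],
       [ 0.78236432,  0.36110883, -0.50745097, -0.46318832],
       [-0.01130125,  0.82285882,  0.56813348,  0.63456049],
       [ 0.        ,  0.        ,  0.        ,  1.        ]])}
top {'vertical_fov': 56.145465400455805, 'cx': 253.88776059275517, 'cy': 192.01291615222092, 'T': array([[ 0.00139489,  0.98689439, -0.16136144,  0.44541884],
       [-0.99922237, -0.00498282, -0.03911295, -0.01133889],
       [-0.03940439,  0.16129052,  0.98612   ,  0.87124732],
       [ 0.        ,  0.        ,  0.        ,  1.        ]])}
wrist {'vertical_fov': 63.371701730292614, 'cx': 255.29718859767877, 'cy': 185.35555112851617, 'T': array([[ 0.34128727,  0.90216862,  0.26384613,  0.28506751],
       [-0.93995752,  0.32807127,  0.09406973, -0.561033  ],
       [-0.00169357, -0.28010895,  0.95996672,  0.38307137],
       [ 0.        ,  0.        ,  0.        ,  1.        ]])}
```

View pics/scene0.png

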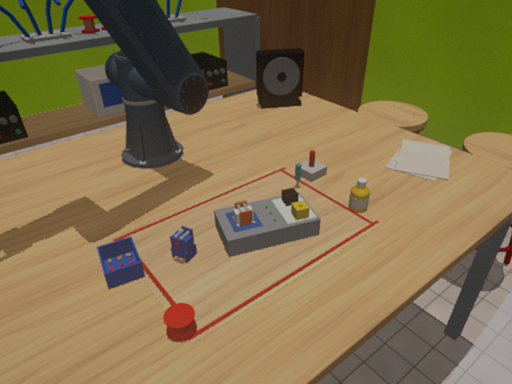

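View pics/top0.png

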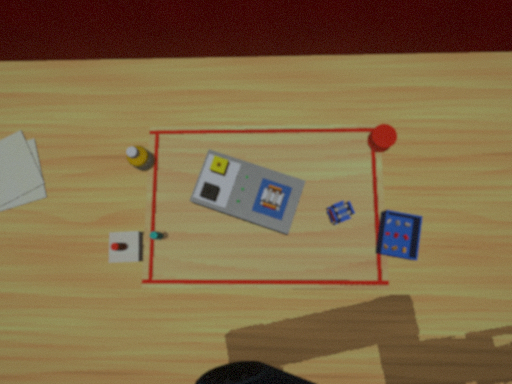

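View pics/wrist0.png

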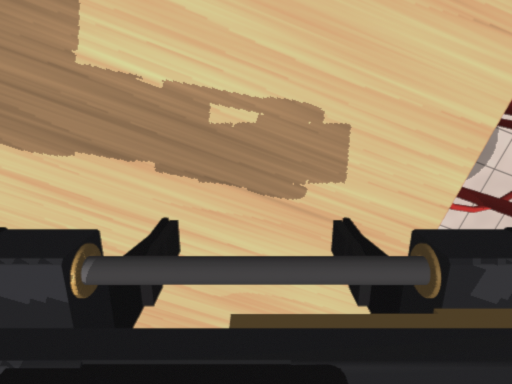

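The red-handled pin on the stand is at scene (312,158) and top (118,246). It could be confused with the turquoise pin at scene (298,172), top (157,236), or the red spool at scene (180,320). The white carrier with orange catches is at scene (243,215), top (272,197). Its look-alike is the blue object at scene (183,244), top (340,212). The yellow terminal is at scene (300,210), top (219,165), and the yellow bottle at top (138,156) shares its colour. The black terminal is at top (210,190). I choose the red pin on the aluminium stand, the white carrier in the blue frame, and the yellow block on the unit. Next I'll check these in close crops.

```bash
cat > h.py <<'E'
import numpy as np,cv2
from rig import get_obs,camera
def f(c): return 192/np.tan(np.radians(c["vertical_fov"])/2)
def ray(c,u,v):
    d=np.array([(u-c["cx"])/f(c),-(v-c["cy"])/f(c),-1]);return c["T"][:3,3],c["T"][:3,:3]@d
def onz(c,u,v,z):
    o,d=ray(c,u,v);return o+d*(z-o[2])/d[2]
def proj(c,p):
    q=c["T"][:3,:3].T@(np.asarray(p)-c["T"][:3,3]);return c["cx"]-f(c)*q[0]/q[2],c["cy"]+f(c)*q[1]/q[2]
def tri(cs,uvs):
    A=np.zeros((3,3));b=np.zeros(3);L=[]
    for c,(u,v) in zip(cs,uvs):
        o,d=ray(c,u,v);d/=np.linalg.norm(d);P=np.eye(3)-np.outer(d,d);A+=P;b+=P@o;L.append((o,P))
    x=np.linalg.solve(A,b);return x,[np.linalg.norm(P@(x-o)) for o,P in L]
E
python3 - <<'E'
from h import *
s=camera("scene");t=camera("top")
a=cv2.resize(s["pixels"][140:260,200:360],None,fx=5,fy=5,interpolation=cv2.INTER_CUBIC);cv2.imwrite("pics/c1.png",a)
a=cv2.resize(t["pixels"][135:270,100:310],None,fx=3.8,fy=3.8,interpolation=cv2.INTER_CUBIC);cv2.imwrite("pics/c2.png",a)
E
```

```text
(no output)
```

View pics/c1.png

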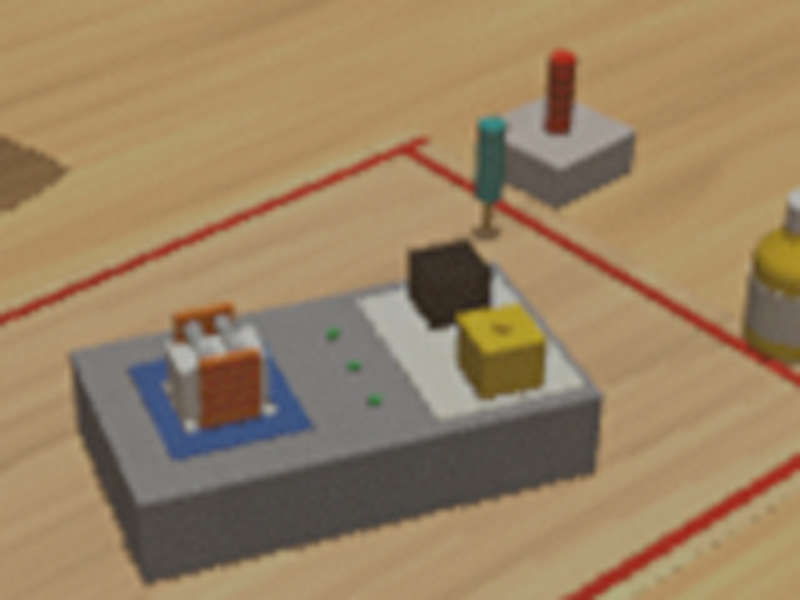

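View pics/c2.png

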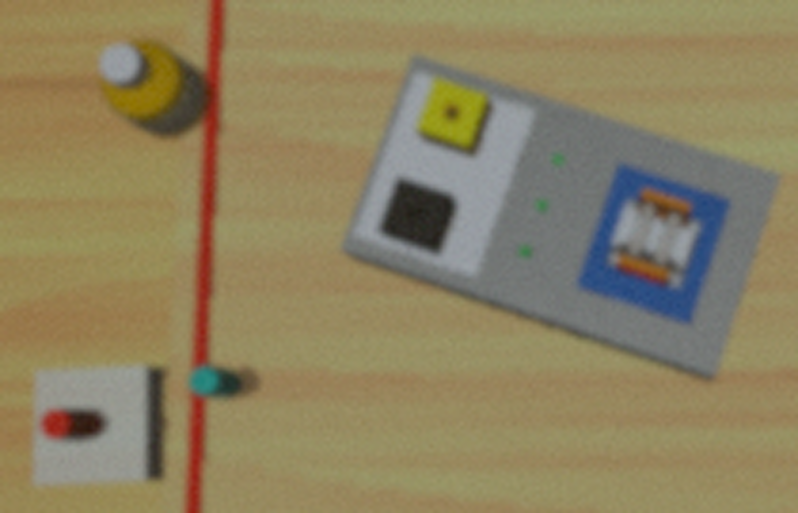

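The crops confirm the choice: red pin in the stand, crop 2 at (57,424) top cap; yellow block hole at crop 2 (452,112) and crop 1 (502,328); white carrier with orange catches at crop 2 (655,235). Now I'll measure.

```bash
python3 - <<'E'
from h import *
s=camera("scene");t=camera("top")
C=lambda x,y:(200+(x+.5)/5-.5,140+(y+.5)/5-.5)
D=lambda x,y:(100+(x+.5)/3.8-.5,135+(y+.5)/3.8-.5)
print("yhole",tri([s,t],[C(502,328),D(452,112)]), "z.08 s",onz(s,*C(502,328),.08),"t",onz(t,*D(452,112),.08))
print("pintop",tri([s,t],[C(563,57),D(57,424)]),"t .082",onz(t,*D(57,424),.082),"s",onz(s,*C(563,57),.082))
print("turq top",tri([s,t],[C(491,123),D(206,381)]))
print("black",onz(t,*D(419,214),.08))
# panel corners at z=.05: top view
tc=[onz(t,*D(*p),.05) for p in [(413,57),(345,248),(713,376),(778,175)]]
sc=[onz(s,*C(*p),.05) for p in [(600,397),(488,265),(72,352),(145,500)]]
for a,b in zip(tc,sc):print("corner",a,b)
# masks: yellow top, pin red, grey panel min area rect
h=cv2.cvtColor(t["pixels"],cv2.COLOR_BGR2HSV)
def blob(lo,hi,roi):
    m=cv2.inRange(h,np.array(lo),np.array(hi));z=np.zeros_like(m);x0,y0,x1,y1=roi;z[y0:y1,x0:x1]=m[y0:y1,x0:x1]
    k=max(cv2.findContours(z,cv2.RETR_EXTERNAL,cv2.CHAIN_APPROX_NONE)[0],key=cv2.contourArea);return cv2.minAreaRect(k)
r=blob((20,120,120),(35,255,255),(200,140,240,180));print("yel",r,onz(t,*r[0],.08))
r=blob((105,120,80),(125,255,255),(245,170,300,225));print("frame",r,onz(t,*r[0],.05))
r=blob((0,0,120),(180,50,255),(95,220,150,275));print("stand",r,onz(t,*r[0],.03))
print("stand corners top")
for p in[(35,372),(148,368),(147,480),(34,485)]:print(onz(t,*D(*p),.03))
print("orange top", [onz(t,*D(*p),.09) for p in[(666,201),(643,268)]])
E
```

```text
yhole (array([0.64023217, 0.10081848, 0.07715597]), [np.float64(0.0002340400191486053), np.float64(0.0002340400191485409)]) z.08 s [0.64311721 0.09818358 0.08      ] t [0.63938994 0.10022411 0.08      ]
pintop (array([0.45532825, 0.32883564, 0.07785001]), [np.float64(0.00025957724255715046), np.float64(0.0002595772425571227)]) t .082 [0.45512973 0.32682432 0.082     ] s [0.46084772 0.32324782 0.082     ]
turq top (array([0.48059862, 0.24404358, 0.07262406]), [np.float64(0.0005400960364245912), np.float64(0.0005400960364245936)])
black [0.57781039 0.11870932 0.08      ]
corner [0.68217006 0.1295139  0.05      ] [0.68691276 0.12516904 0.05      ]
corner [0.56200609 0.16865711 0.05      ] [0.56560271 0.16368398 0.05      ]
corner [ 0.48413714 -0.05446188  0.05      ] [ 0.48899154 -0.05628749  0.05      ]
corner [ 0.60575556 -0.09554746  0.05      ] [ 0.6084036  -0.09413191  0.05      ]
yel ((218.69862365722656, 164.13699340820312), (13.8108549118042, 14.513101577758789), 20.556047439575195) [0.63931389 0.0999503  0.08      ]
frame ((271.6499938964844, 198.55001831054688), (30.041635513305664, 32.88768768310547), 18.43494987487793) [ 0.56434676 -0.01970742  0.05      ]
stand ((123.5, 246.5), (31.0, 29.0), 90.0) [0.45511704 0.32792411 0.03      ]
stand corners top
[0.48775031 0.36508728 0.03      ]
[0.49017841 0.29396421 0.03      ]
[0.42191295 0.29091237 0.03      ]
[0.41872428 0.3610505  0.03      ]
orange top [array([ 0.5830248 , -0.02659072,  0.09      ]), array([ 0.5440009 , -0.01307891,  0.09      ])]
```

```bash
cat >> h.py <<'E'
from scipy.spatial.transform import Rotation as R
def go(p,theta=None,dt=True):
    o=get_obs();M=R.from_quat(o["tool_rot"]).as_matrix()
    d=M.T@(np.asarray(p)-o["position"]);th=np.degrees(np.arctan2(M[1,0],M[0,0]))
    print("t",o["time"],"pos",o["position"].round(4),"theta",th.round(2),"tilt",M[:,2].round(4),"shift",d.round(4),"turn",None if theta is None else -np.radians(theta-th).round(4),"w",o["grip_width"],"F",o["ft_force"].round(2))
E
python3 - <<'E'
from h import *
go([.56,-.02,.40],71)
E
```

```text
t 0.35 pos [ 0.213  -0.5875  0.4045] theta 19.93 tilt [-1.e-04  5.e-04 -1.e+00] shift [ 0.5196 -0.4153  0.0047] turn -0.8914 w 0.08688007945880594 F [-0.54 -0.51 -0.32]
```

Emit:
servo_tool(
  steps=[0.087, 0.52, -0.415, 0.005, -0.89, 0.087, 0.52, -0.415, 0.005, -0.89, 0.087, 0.52, -0.415, 0.005, -0.89, 0.087, 0.52, -0.415, 0.005, -0.89, 0.087, 0.52, -0.415, 0.005, -0.89, 0.087, 0.52, -0.415, 0.005, -0.89, 0.087, 0.52, -0.415, 0.005, -0.89, 0.087, 0.52, -0.415, 0.005, -0.89, 0.087, 0.52, -0.415, 0.005, -0.89, 0.087, 0.52, -0.415, 0.005, -0.89, 0.087, 0.52, -0.415, 0.005, -0.89, 0.087, 0.52, -0.415, 0.005, -0.89],
)

```text
time: 1.85
position: [0.5615, -0.0177, 0.3998]
tool_rot: [0.813, 0.582, 0.0, 0.0]
ft_force: [-0.2, -0.3, -0.0]
grip_width: 0.087
```

Emit:
servo_tool(
  steps=[0.087, 0, 0, 0, 0, 0.087, 0, 0, 0, 0, 0.087, 0, 0, 0, 0],
)

```text
time: 2.22
position: [0.5601, -0.0213, 0.3998]
tool_rot: [0.815, 0.579, -0.0, -0.0]
ft_force: [-0.2, 0.6, 0.3]
grip_width: 0.0872
```

```bash
python3 - <<'E'
from h import *
c=camera("wrist");cv2.imwrite("pics/w1.png",c["pixels"])
import pickle;pickle.dump(c,open("w1.pkl","wb"));print(c["T"].round(4))
go([.56,-.02,.40],71)
go([.4555,.328,.36],71)
E
```

```text
[[ 9.446e-01  3.151e-01  9.200e-02  5.851e-01]
 [-3.283e-01  9.066e-01  2.653e-01  5.140e-02]
 [ 2.000e-04 -2.808e-01  9.598e-01  3.790e-01]
 [ 0.000e+00  0.000e+00  0.000e+00  1.000e+00]]
t 2.275 pos [ 0.5602 -0.0212  0.3999] theta 70.82 tilt [-0.e+00 -1.e-04 -1.e+00] shift [ 0.0011 -0.0005 -0.0001] turn -0.0032 w 0.08707760702350328 F [ 0.31  0.98 -1.44]
t 2.275 pos [ 0.5602 -0.0212  0.3999] theta 70.82 tilt [-0.e+00 -1.e-04 -1.e+00] shift [ 0.2954 -0.2136  0.0399] turn -0.0032 w 0.08707760702350328 F [ 0.31  0.98 -1.44]
```

View pics/w1.png

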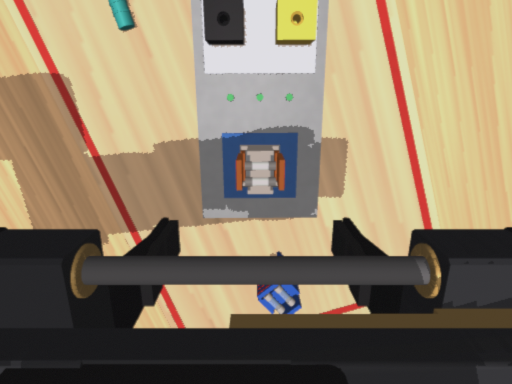

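The wrist view shows the white carrier in its blue frame at (260,170), with catches at (240,172) and (281,172). The yellow hole is at (297,18), the black hole at (223,18), the turquoise pin at (121,12) and the blue look-alike at (278,297).

```bash
python3 - <<'E'
from h import *
import pickle;c=pickle.load(open("w1.pkl","rb"))
a=cv2.resize(c["pixels"][0:230,180:340],None,fx=2.6,fy=2.6,interpolation=cv2.INTER_CUBIC);b=cv2.resize(c["pixels"][125:205,210:310],None,fx=7,fy=7,interpolation=cv2.INTER_CUBIC);cv2.imwrite("pics/w1a.png",a);cv2.imwrite("pics/w1b.png",b)
print("yh",onz(c,297,18,.08),"bh",onz(c,223,18,.08))
h=cv2.cvtColor(c["pixels"],cv2.COLOR_BGR2HSV)
m=cv2.inRange(h,np.array((105,120,40)),np.array((125,255,255)));m[:125]=0;m[205:]=0;m[:,:210]=0;m[:,310:]=0
k=np.concatenate(cv2.findContours(m,0,1)[0]);r=cv2.minAreaRect(k);print(r)
pts=[onz(c,*p,.05) for p in cv2.boxPoints(r)];print(np.array(pts).round(4),np.mean(pts,0))
m=cv2.inRange(h,np.array((5,150,60)),np.array((18,255,255)));m[:125]=0;m[205:]=0;m[:,:210]=0;m[:,310:]=0
n,l,st,ce=cv2.connectedComponentsWithStats(m);print(st,ce)
print([onz(c,*p,.09).round(4) for p in[(240,172),(281,172)]])
E
```

```text
yh [0.64002439 0.09942214 0.08      ] bh [0.57953364 0.12044008 0.08      ]
((259.0, 164.5), (63.0, 74.0), 90.0)
[[ 5.393e-01  2.600e-02  5.000e-02]
 [ 6.127e-01  5.000e-04  5.000e-02]
 [ 5.923e-01 -6.610e-02  5.000e-02]
 [ 5.145e-01 -3.910e-02  5.000e-02]] [ 0.56468898 -0.01964696  0.05      ]
[[     0      0    512    384 196070]
 [   236    151      9     39    263]
 [   274    151     10     39    275]] [[255.48730045 191.55995308]
 [240.09505703 169.53612167]
 [279.28727273 169.76      ]]
[array([ 0.5479, -0.0111,  0.09  ]), array([ 0.5849, -0.024 ,  0.09  ])]
```

View pics/w1b.png

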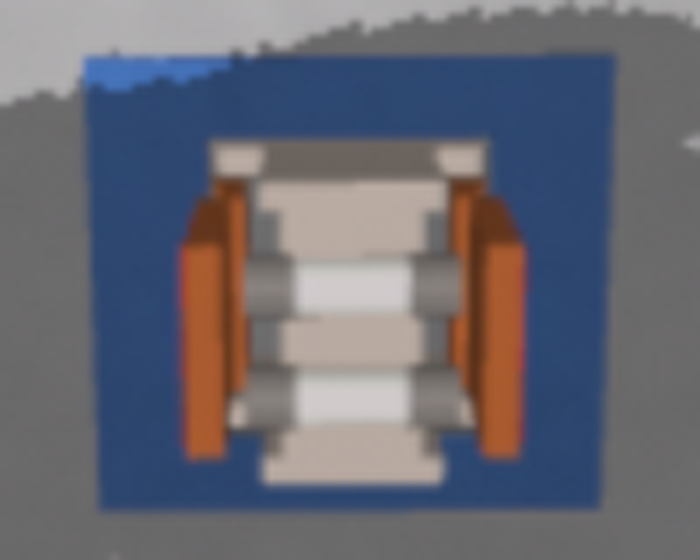

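Emit:
servo_tool(
  steps=[0.06, 0.295, -0.214, 0.04, 0, 0.06, 0.295, -0.214, 0.04, 0, 0.06, 0.295, -0.214, 0.04, 0, 0.06, 0.295, -0.214, 0.04, 0, 0.06, 0.295, -0.214, 0.04, 0, 0.06, 0.295, -0.214, 0.04, 0, 0.06, 0.295, -0.214, 0.04, 0, 0.06, 0.295, -0.214, 0.04, 0, 0.06, 0.295, -0.214, 0.04, 0, 0.06, 0.295, -0.214, 0.04, 0],
)

```text
time: 3.52
position: [0.4554, 0.3273, 0.36]
tool_rot: [0.815, 0.579, 0.0, 0.0]
ft_force: [-0.1, 0.6, 0.1]
grip_width: 0.0599
```

```bash
python3 - <<'E'
from h import *
c=camera("wrist");cv2.imwrite("pics/w2.png",c["pixels"])
import pickle;pickle.dump(c,open("w2.pkl","wb"))
go([.4555,.328,.36],71)
E
```

```text
t 3.575 pos [0.4553 0.3274 0.3599] theta 70.79 tilt [ 3.e-04  0.e+00 -1.e+00] shift [ 0.0006 -0.     -0.0001] turn -0.0036 w 0.059885852049637006 F [-0.48  0.48 -0.2 ]
```

View pics/w2.png

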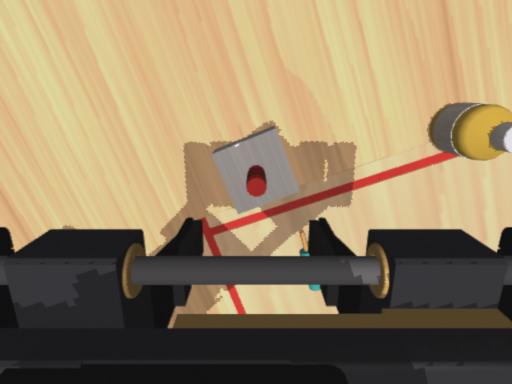

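The red pin's top is at (257,187) on the stand. The turquoise pin is at (310,275), outside the planned finger path, and the bottle is at right (480,130).

```bash
python3 - <<'E'
from h import *
import pickle;c=pickle.load(open("w2.pkl","rb"));c1=pickle.load(open("w1.pkl","rb"))
h=cv2.cvtColor(c["pixels"],cv2.COLOR_BGR2HSV)
m=cv2.inRange(h,np.array((0,150,40)),np.array((10,255,255)))|cv2.inRange(h,np.array((170,150,40)),np.array((180,255,255)))
m[205:]=0;m[:150]=0;m[:,:240]=0;m[:,275:]=0
k=max(cv2.findContours(m,0,1)[0],key=cv2.contourArea);print(cv2.boundingRect(k),cv2.contourArea(k))
a=cv2.resize(c["pixels"][120:220,200:310],None,fx=6,fy=6,interpolation=cv2.INTER_CUBIC);cv2.imwrite("pics/w2a.png",a)
print("carrier",onz(c1,260.1,174.7,.09))
print("pin",onz(c,256.5,187,.082))
def D(u,v):return u,v
E
```

```text
(247, 166, 19, 30) 403.5
carrier [ 0.56520178 -0.01996381  0.09      ]
pin [0.45633913 0.32715955 0.082     ]
```

View pics/w2a.png

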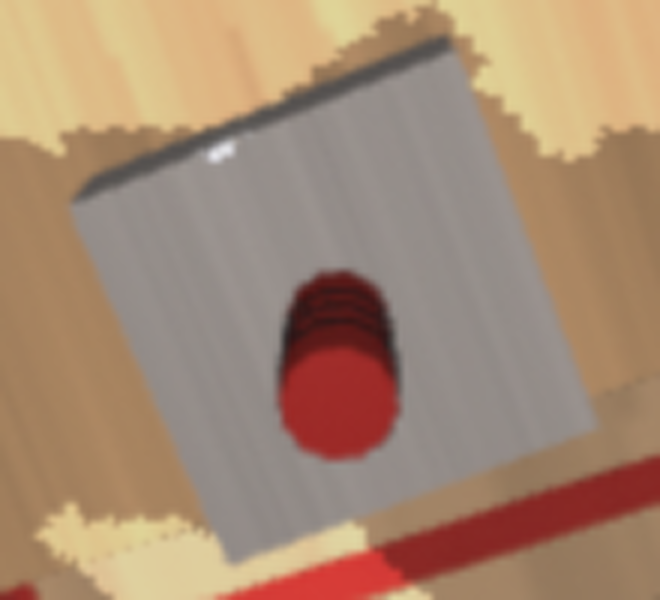

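Emit:
servo_tool(
  steps=[0.06, 0, 0.001, 0.04, 0, 0.06, 0, 0.001, 0.08, 0, 0.06, 0, 0.001, 0.11, 0, 0.06, 0, 0.001, 0.137, 0, 0.06, 0, 0.001, 0.137, 0, 0.06, 0, 0.001, 0.137, 0, 0.03, 0, 0.001, 0.137, 0, 0.01, 0, 0.001, 0.137, 0, 0.01, 0, 0.001, 0.137, 0, 0.01, 0, 0.001, 0.137, 0, 0.01, 0, 0.001, 0.137, 0],
  force=25,
)

```text
time: 4.95
position: [0.4556, 0.3283, 0.2228]
tool_rot: [0.814, 0.58, 0.0, 0.0]
ft_force: [-0.3, 0.2, 0.5]
grip_width: 0.0181
```

```bash
python3 - <<'E'
from h import *
go([.64,.0994,.32])
c=camera("wrist");cv2.imwrite("pics/w3.png",c["pixels"])
E
```

```text
t 4.95 pos [0.4556 0.3283 0.2228] theta 70.93 tilt [ 1.e-04 -0.e+00 -1.e+00] shift [-0.1561  0.2491 -0.0972] turn None w 0.018148170168508268 F [-0.26  0.2   0.51]
```

View pics/w3.png

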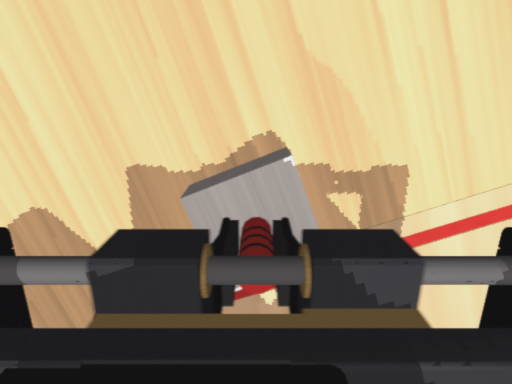

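The pin is gripped: opening 18.1 mm, handle at (257,235) between the fingers. Now I'll lift it straight up and move over the yellow terminal.

Emit:
servo_tool(
  steps=[0.01, 0, 0, -0.03, 0, 0.01, 0, 0, -0.06, 0, 0.01, 0, 0, -0.1, 0, 0.01, 0, 0, -0.1, 0, 0.01, -0.03, 0.05, -0.1, 0, 0.01, -0.06, 0.1, -0.1, 0, 0.01, -0.09, 0.15, -0.1, 0, 0.01, -0.125, 0.2, -0.1, 0, 0.01, -0.155, 0.248, -0.1, 0, 0.01, -0.155, 0.248, -0.1, 0, 0.01, -0.155, 0.248, -0.1, 0, 0.01, -0.155, 0.248, -0.1, 0],
)

```text
time: 6.5
position: [0.6381, 0.102, 0.3219]
tool_rot: [0.814, 0.581, -0.001, -0.001]
ft_force: [-0.5, -0.1, -0.7]
grip_width: 0.0175
```

```bash
python3 - <<'E'
from h import *
go([.64,.0994,.32])
c=camera("wrist");cv2.imwrite("pics/w4.png",c["pixels"])
import pickle;pickle.dump(c,open("w4.pkl","wb"))
for n in("scene","top"):
    c=camera(n);cv2.imwrite(f"pics/{n}4.png",c["pixels"])
E
```

```text
t 6.5 pos [0.6381 0.102  0.3219] theta 71.01 tilt [-2.5e-03  3.0e-04 -1.0e+00] shift [-0.0018  0.0026  0.0019] turn None w 0.017539801230934956 F [-0.49 -0.07 -0.72]
```

View pics/w4.png

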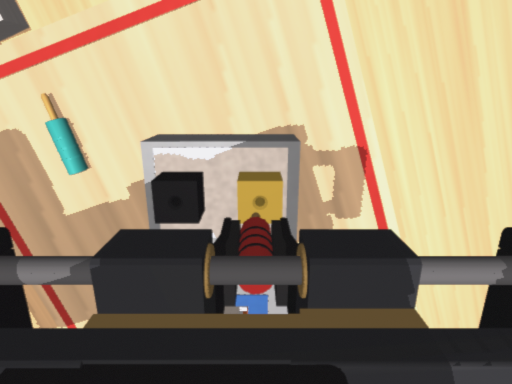

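View pics/scene4.png

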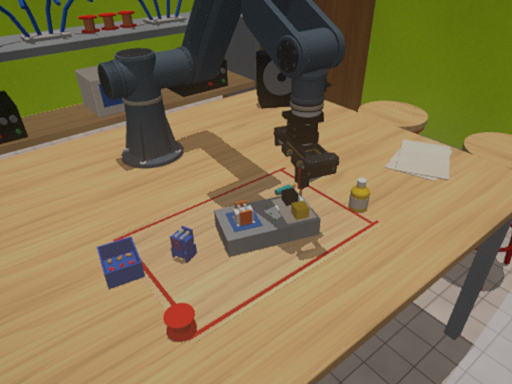

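The wrist view shows the pin over the yellow terminal, with the hole at about (260,201) and the tip near (256,215). The turquoise pin has toppled and lies at (65,140), clear of the path. Next I'll zoom in on the tip and hole.

```bash
python3 - <<'E'
from h import *
go([.64,.0994,.32])
c=camera("wrist");import pickle;pickle.dump(c,open("w5.pkl","wb"))
cv2.imwrite("pics/w5.png",cv2.resize(c["pixels"][160:250,210:310],None,fx=6,fy=6,interpolation=cv2.INTER_CUBIC))
o=get_obs();M=R.from_quat(o["tool_rot"]).as_matrix()
tip=o["position"]+M@[0,0,.217];print("tip",tip,"proj",proj(c,tip),"hole",onz(c,260,201,.08))
s=camera("scene");cv2.imwrite("pics/s5.png",cv2.resize(s["pixels"][150:250,250:350],None,fx=6,fy=6,interpolation=cv2.INTER_CUBIC))
E
```

```text
t 6.65 pos [0.6386 0.102  0.3227] theta 71.03 tilt [-6.e-04  1.e-04 -1.e+00] shift [-0.002   0.0022  0.0027] turn None w 0.017376439588027048 F [ 0.42  0.18 -1.02]
tip [0.63871004 0.10183004 0.1058472 ] proj (np.float64(256.03402089442613), np.float64(213.27341071613338)) hole [0.64150918 0.10061244 0.08      ]
```

View pics/w5.png

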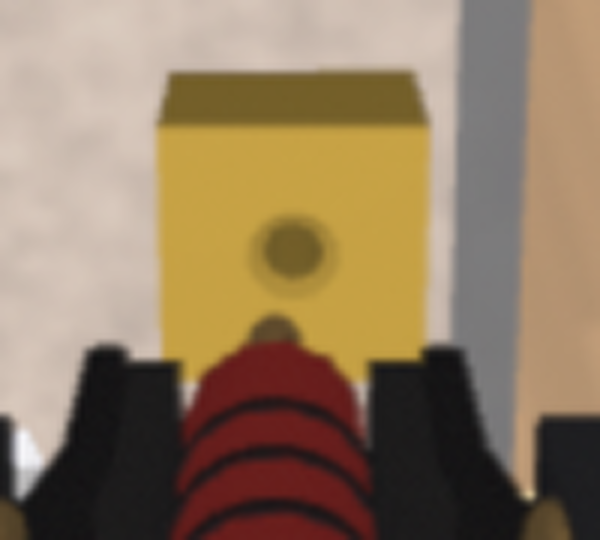

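View pics/s5.png

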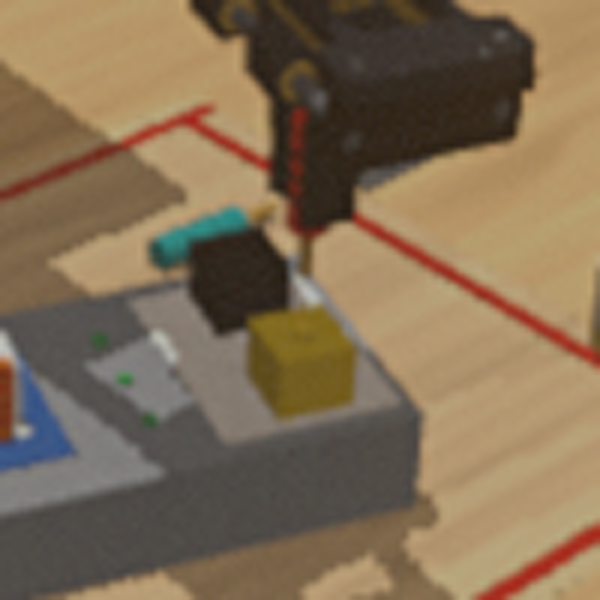

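```bash
python3 - <<'E'
from h import *
import pickle;c=pickle.load(open("w5.pkl","rb"))
W=lambda x,y:(210+(x+.5)/6-.5,160+(y+.5)/6-.5)
o=get_obs();M=R.from_quat(o["tool_rot"]).as_matrix()
t=onz(c,*W(275,335),.1055);hh=onz(c,*W(293,255),.08);print(t,hh,(M.T@(hh-t)).round(4))
E
```

```text
[0.6377682  0.10036781 0.1055    ] [0.64010101 0.1001811  0.08      ] [0.0006 0.0023 0.0255]
```

Emit:
servo_tool(
  steps=[0.01, 0.0006, 0.0023, 0, 0, 0.01, 0.0006, 0.0023, 0.01, 0, 0.01, 0.0006, 0.0023, 0.019, 0, 0.01, 0.0006, 0.0023, 0.019, 0, 0.01, 0.0006, 0.0023, 0.019, 0],
)

```text
time: 7.38
position: [0.6417, 0.1005, 0.3035]
tool_rot: [0.815, 0.58, -0.0, -0.0]
ft_force: [-0.6, -0.0, -0.6]
grip_width: 0.0174
```

```bash
python3 - <<'E'
from h import *
go([.64,.0994,.32])
c=camera("wrist");import pickle;pickle.dump(c,open("w6.pkl","wb"))
cv2.imwrite("pics/w6.png",cv2.resize(c["pixels"][170:245,215:305],None,fx=8,fy=8,interpolation=cv2.INTER_CUBIC))
s=camera("scene");cv2.imwrite("pics/s6.png",cv2.resize(s["pixels"][170:230,270:330],None,fx=10,fy=10,interpolation=cv2.INTER_CUBIC))
E
```

```text
t 7.375 pos [0.6417 0.1005 0.3035] theta 70.91 tilt [-3.e-04  0.e+00 -1.e+00] shift [-0.0016 -0.0013 -0.0165] turn None w 0.01737604333046312 F [-0.63 -0.04 -0.57]
```

View pics/w6.png

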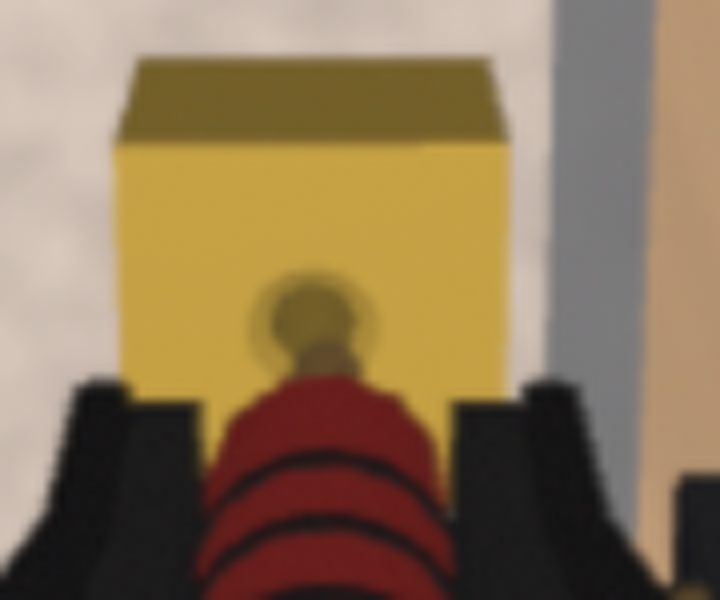

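View pics/s6.png

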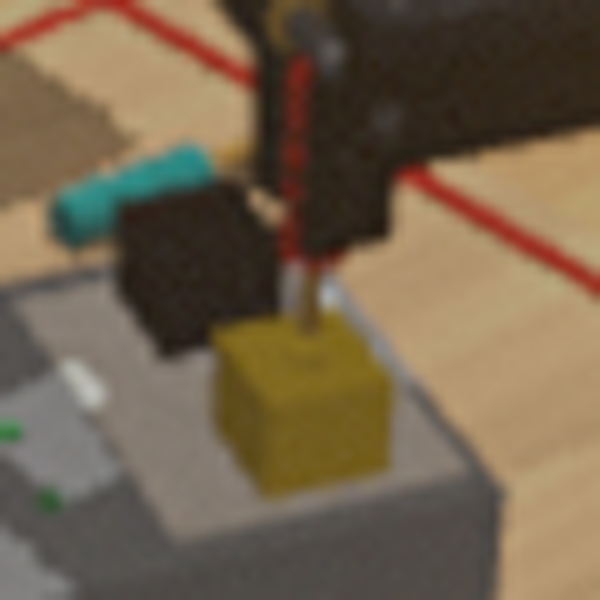

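```bash
python3 - <<'E'
from h import *
import pickle;c=pickle.load(open("w6.pkl","rb"))
W=lambda x,y:(215+(x+.5)/8-.5,170+(y+.5)/8-.5)
o=get_obs();M=R.from_quat(o["tool_rot"]).as_matrix()
for y in(366,372):
    t=onz(c,*W(327,y),.0865);hh=onz(c,*W(313,330),.08);print(t,hh,(M.T@(hh-t)).round(4))
go([.64,.0994,.32])
E
```

```text
[0.64100698 0.09897355 0.0865    ] [0.64010538 0.10008323 0.08      ] [ 0.0008 -0.0012  0.0065]
[0.6408294 0.0984593 0.0865   ] [0.64010538 0.10008323 0.08      ] [ 0.0013 -0.0012  0.0065]
t 7.475 pos [0.6418 0.1005 0.3039] theta 70.91 tilt [ 5.e-04  0.e+00 -1.e+00] shift [-0.0016 -0.0014 -0.0161] turn None w 0.017492885624789237 F [ 0.3  -0.47  0.28]
```

Emit:
servo_tool(
  steps=[0.01, 0.001, -0.0012, 0.0, 0, 0.01, 0.001, -0.0012, 0.004, 0, 0.01, 0.001, -0.0012, 0.004, 0, 0.01, 0.001, -0.0012, 0.004, 0],
)

```text
time: 7.98
position: [0.6409, 0.1019, 0.2997]
tool_rot: [0.815, 0.58, -0.0, -0.0]
ft_force: [0.4, 0.1, -1.2]
grip_width: 0.0172
```

```bash
python3 - <<'E'
from h import *
go([.64,.0994,.32])
c=camera("wrist");import pickle;pickle.dump(c,open("w7.pkl","wb"))
cv2.imwrite("pics/w7.png",cv2.resize(c["pixels"][170:245,215:305],None,fx=8,fy=8,interpolation=cv2.INTER_CUBIC))
E
```

```text
t 7.975 pos [0.6409 0.1019 0.2997] theta 70.92 tilt [-1.e-04  0.e+00 -1.e+00] shift [-0.0026  0.     -0.0203] turn None w 0.017162295759900942 F [ 0.43  0.1  -1.18]
```

View pics/w7.png

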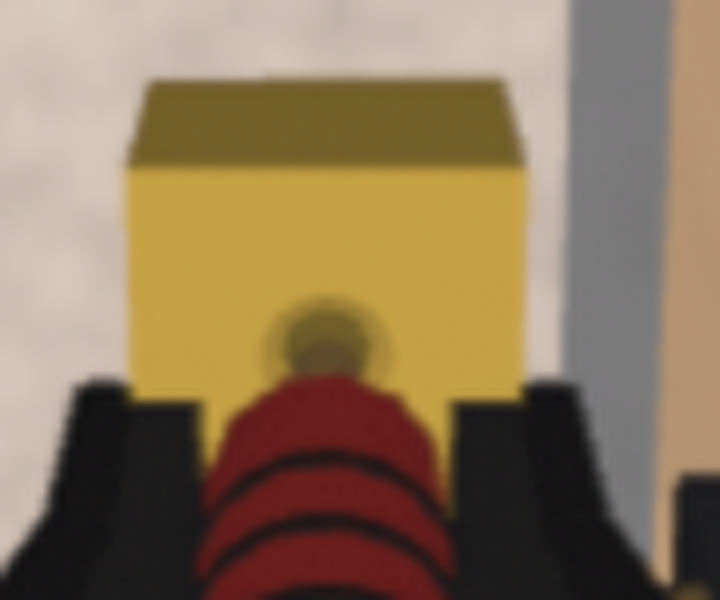

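The tip and hole now share the same column in the crop (327), and the depth matches after allowing for parallax. I'll insert gently.

Emit:
servo_tool(
  steps=[0.01, 0, 0, 0.003, 0, 0.01, 0, 0, 0.006, 0, 0.01, 0, 0, 0.009, 0, 0.01, 0, 0, 0.009, 0],
)

```text
time: 8.52
position: [0.6407, 0.1017, 0.2903]
tool_rot: [0.815, 0.58, -0.0, -0.0]
ft_force: [-0.5, -1.1, -0.5]
grip_width: 0.0174
```

Emit:
servo_tool(
  steps=[0.01, 0, 0, 0.004, 0, 0.01, 0, 0, 0.008, 0, 0.01, 0, 0, 0.012, 0, 0.01, 0, 0, 0.015, 0, 0.01, 0, 0, 0.017, 0, 0.01, 0, 0, 0.018, 0, 0.01, 0, 0, 0.018, 0],
)

```text
time: 9.4
position: [0.6408, 0.1018, 0.2728]
tool_rot: [0.814, 0.58, -0.0, 0.0]
ft_force: [-0.4, -1.9, -0.2]
grip_width: 0.0172
```

```bash
python3 - <<'E'
from h import *
go([.64,.0994,.32])
c=camera("wrist")
cv2.imwrite("pics/w8.png",cv2.resize(c["pixels"][170:245,215:305],None,fx=6,fy=6,interpolation=cv2.INTER_CUBIC))
s=camera("scene");cv2.imwrite("pics/s8.png",cv2.resize(s["pixels"][170:230,270:330],None,fx=8,fy=8,interpolation=cv2.INTER_CUBIC))
E
```

```text
t 9.4 pos [0.6408 0.1018 0.2728] theta 70.93 tilt [-2.e-04 -2.e-04 -1.e+00] shift [-0.0025  0.     -0.0472] turn None w 0.01718804167489488 F [-0.4  -1.89 -0.24]
```

View pics/w8.png

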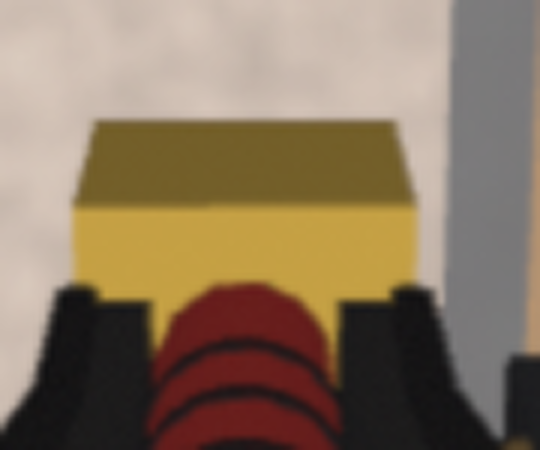

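View pics/s8.png

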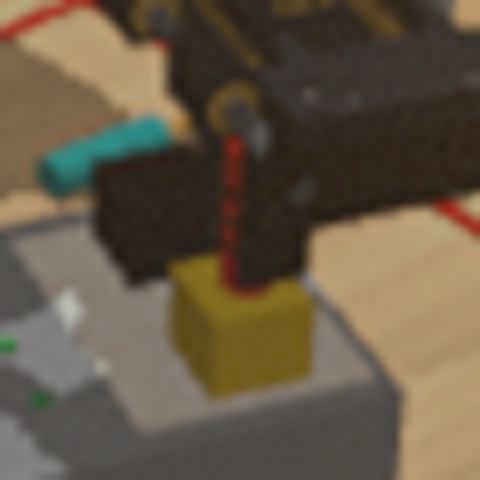

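The handle's underside appears to sit on the yellow block (scene crop (240,285)). I'll push a touch more to confirm it's home, then release.

Emit:
servo_tool(
  steps=[0.01, 0, 0, 0.001, 0, 0.01, 0, 0, 0.002, 0, 0.01, 0, 0, 0.003, 0, 0.01, 0, 0, 0.003, 0],
)

```text
time: 10.0
position: [0.6407, 0.1018, 0.2727]
tool_rot: [0.814, 0.58, 0.0, 0.0]
ft_force: [-6.0, -2.7, 15.0]
grip_width: 0.0175
```

Resistance of 15 N, so it's home. Now I'll relieve the push, open and back up.

Emit:
servo_tool(
  steps=[0.01, 0, 0, -0.002, 0, 0.01, 0, 0, -0.003, 0, 0.04, 0, 0, -0.003, 0, 0.06, 0, 0, -0.003, 0, 0.06, 0, 0, -0.003, 0, 0.06, 0, 0, -0.003, 0, 0.06, 0, 0, -0.02, 0, 0.06, 0, 0, -0.06, 0, 0.087, 0, 0, -0.11, 0, 0.087, 0, 0, -0.11, 0, 0.087, 0, 0, -0.11, 0, 0.087, 0, 0, -0.11, 0],
)

```text
time: 11.5
position: [0.6403, 0.1019, 0.3784]
tool_rot: [0.815, 0.58, -0.001, -0.001]
ft_force: [-0.4, 0.5, 0.2]
grip_width: 0.0855
```

```bash
python3 - <<'E'
from h import *
go([.565,-.020,.36],70.9)
c=camera("wrist");cv2.imwrite("pics/w9.png",c["pixels"])
s=camera("scene");cv2.imwrite("pics/s9.png",cv2.resize(s["pixels"][140:260,200:360],None,fx=5,fy=5,interpolation=cv2.INTER_CUBIC))
E
```

```text
t 11.5 pos [0.6403 0.1019 0.3784] theta 70.92 tilt [-3.1e-03  1.0e-04 -1.0e+00] shift [-0.1398 -0.0312  0.0186] turn 0.0003 w 0.08553555338538538 F [-0.39  0.55  0.23]
```

View pics/w9.png

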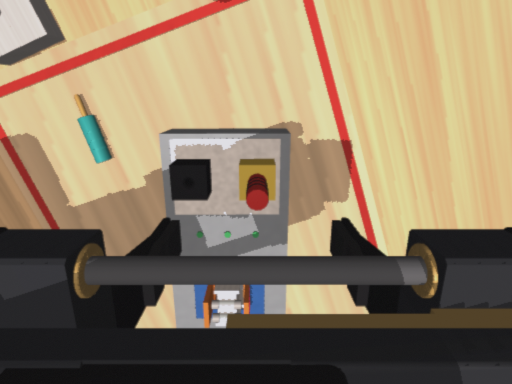

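View pics/s9.png

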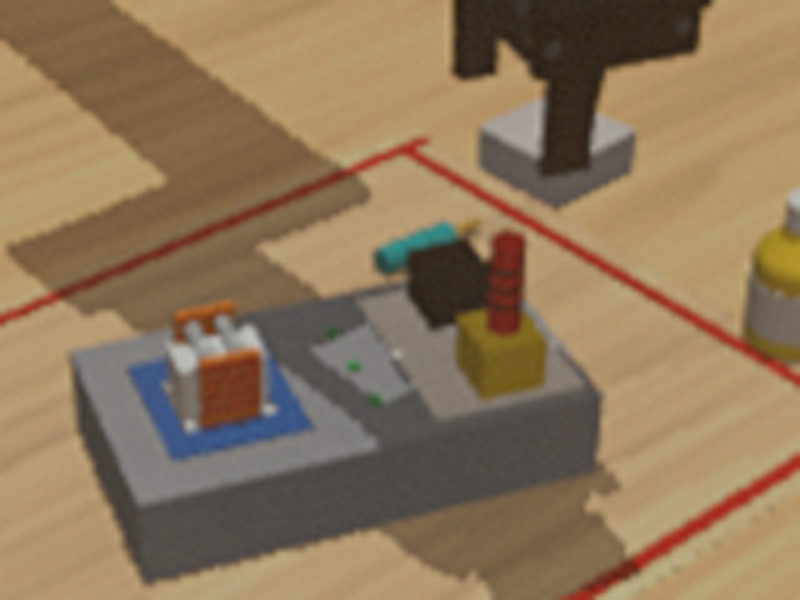

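The pin stands upright with its handle seated on the yellow block (crop (505,320)), and the black terminal is empty. Now over the carrier.

Emit:
servo_tool(
  steps=[0.087, -0.05, -0.011, 0, 0, 0.087, -0.1, -0.022, 0, 0, 0.087, -0.139, -0.031, 0.01, 0, 0.087, -0.139, -0.031, 0.018, 0, 0.087, -0.139, -0.031, 0.018, 0, 0.087, -0.139, -0.031, 0.018, 0, 0.087, -0.139, -0.031, 0.018, 0, 0.087, -0.139, -0.031, 0.018, 0],
)

```text
time: 12.6
position: [0.5664, -0.0188, 0.3619]
tool_rot: [0.814, 0.581, 0.0, 0.0]
ft_force: [-0.2, -0.1, 0.4]
grip_width: 0.0871
```

```bash
python3 - <<'E'
from h import *
go([.5653,-.0192,.238],70.85)
c=camera("wrist");cv2.imwrite("pics/w10.png",cv2.resize(c["pixels"][130:250,180:340],None,fx=5,fy=5,interpolation=cv2.INTER_CUBIC))
import pickle;pickle.dump(c,open("w10.pkl","wb"))
o=get_obs();M=R.from_quat(o["tool_rot"]).as_matrix()
p=proj(c,o["position"]+M@[0,0,o["position"][2]-.09]);print("axis at .09 ->",p,"crop",(p[0]-180)*5,(p[1]-130)*5)
E
```

```text
t 12.6 pos [ 0.5664 -0.0188  0.3619] theta 70.98 tilt [ 6.e-04 -1.e-04 -1.e+00] shift [-0.0008 -0.001   0.1239] turn 0.0023 w 0.08710888535105234 F [-0.2  -0.12  0.36]
axis at .09 -> (np.float64(255.42594303348602), np.float64(189.39357688603542)) crop 377.1297151674301 296.9678844301771
```

View pics/w10.png

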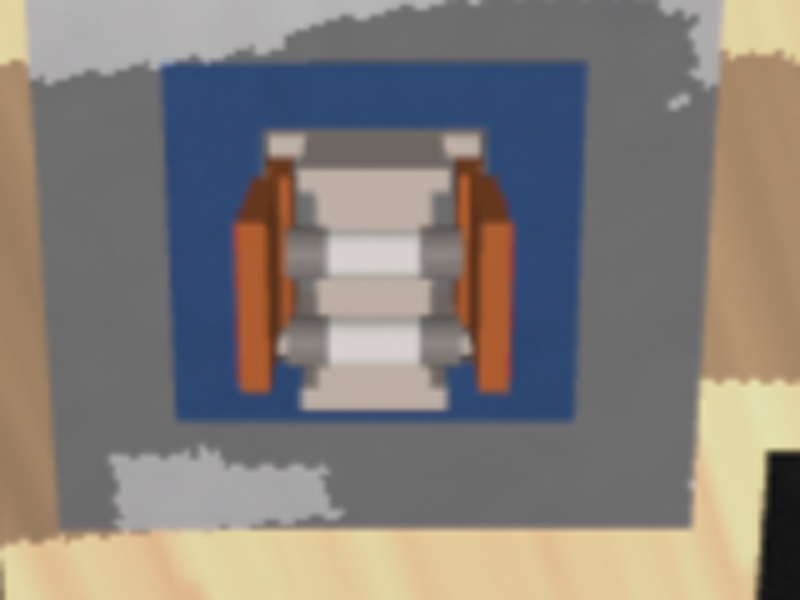

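The carrier is centred under the tool: catches at crop (374,305), tool axis at (377,297). Descending.

Emit:
servo_tool(
  steps=[0.087, -0.0005, -0.0006, 0.04, 0, 0.087, -0.0005, -0.0006, 0.08, 0, 0.087, -0.0005, -0.0006, 0.11, 0, 0.087, -0.0005, -0.0006, 0.122, 0, 0.087, -0.0005, -0.0006, 0.122, 0, 0.087, -0.0005, -0.0006, 0.122, 0],
  force=20,
)

```text
time: 13.4
position: [0.566, -0.0197, 0.2409]
tool_rot: [0.814, 0.58, 0.001, 0.001]
ft_force: [-0.5, -0.2, -0.0]
grip_width: 0.0873
```

```bash
python3 - <<'E'
from h import *
go([.5653,-.0192,.239],70.85)
c=camera("wrist");cv2.imwrite("pics/w11.png",c["pixels"])
E
```

```text
t 13.4 pos [ 0.566  -0.0197  0.2409] theta 70.93 tilt [ 2.5e-03 -6.0e-04 -1.0e+00] shift [ 0.0003 -0.0009  0.0019] turn 0.0013 w 0.08730806585002435 F [-0.47 -0.17 -0.03]
```

View pics/w11.png

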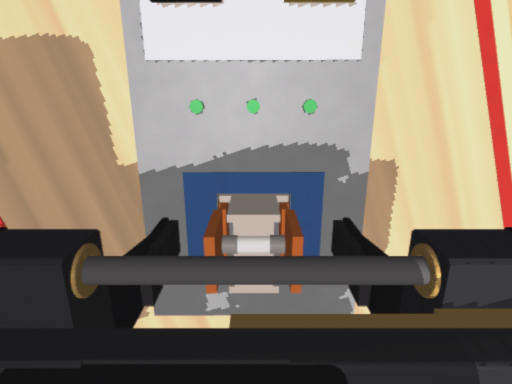

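The fingers (inner edges at columns 178 and 333) straddle the catches (211, 295) almost evenly. Closing.

Emit:
servo_tool(
  steps=[0.055, 0, -0.0005, 0.001, 0, 0.045, 0, -0.0005, 0.001, 0, 0.04, 0, -0.0005, 0.001, 0, 0.03, 0, -0.0005, 0.001, 0, 0.03, 0, -0.0005, 0.001, 0, 0.03, 0, -0.0005, 0.001, 0, 0.03, 0, -0.0005, 0.001, 0, 0.03, 0, -0.0005, 0.001, 0],
  force=22,
)

```text
time: 14.45
position: [0.565, -0.0195, 0.2391]
tool_rot: [0.814, 0.58, 0.0, 0.0]
ft_force: [-0.8, 0.6, 4.5]
grip_width: 0.0342
```

```bash
python3 - <<'E'
from h import *
go([.5653,-.0192,.239],70.85)
c=camera("wrist");cv2.imwrite("pics/w12.png",c["pixels"])
s=camera("scene");cv2.imwrite("pics/s12.png",cv2.resize(s["pixels"][140:260,200:360],None,fx=5,fy=5,interpolation=cv2.INTER_CUBIC))
E
```

```text
t 14.45 pos [ 0.565  -0.0195  0.2391] theta 70.92 tilt [ 3.e-04 -1.e-04 -1.e+00] shift [0.0004 0.0002 0.0001] turn 0.0013 w 0.03417502332780175 F [-0.85  0.57  4.53]
```

View pics/w12.png

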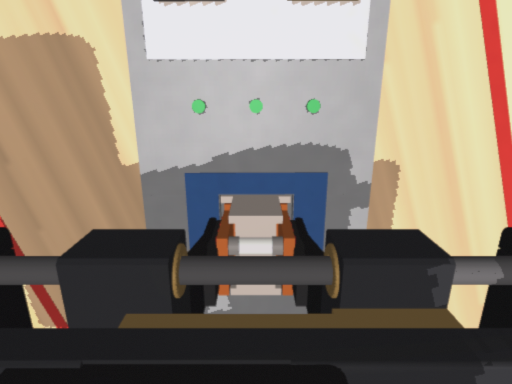

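View pics/s12.png

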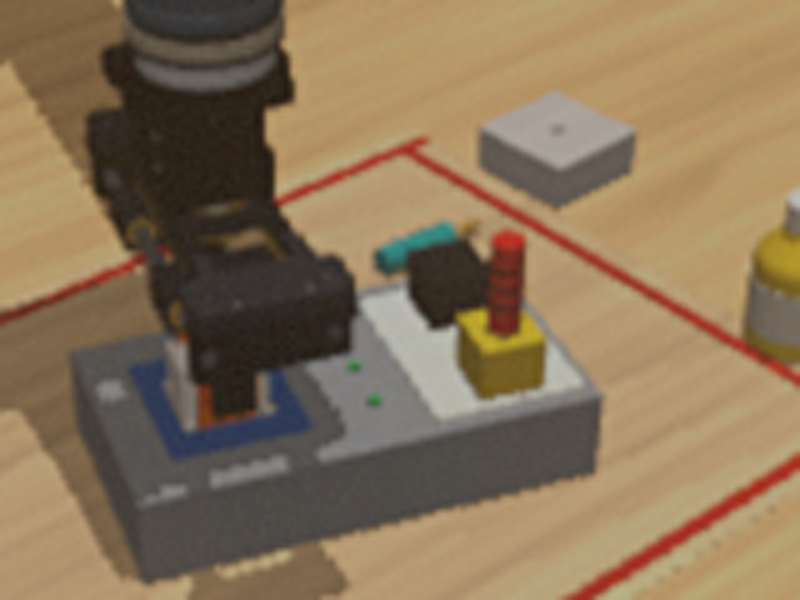

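Both catches are pressed (opening 34 mm), the pin is still home, and the jaws hold the carrier squarely. I'll lift a little first and watch the force.

Emit:
servo_tool(
  steps=[0.03, 0, 0, -0.003, 0, 0.03, 0, 0, -0.006, 0, 0.03, 0, 0, -0.01, 0, 0.03, 0, 0, -0.015, 0, 0.03, 0, 0, -0.015, 0],
)

```text
time: 15.18
position: [0.5651, -0.0195, 0.2543]
tool_rot: [0.815, 0.58, 0.0, 0.0]
ft_force: [-0.1, 0.6, -0.7]
grip_width: 0.0343
```

Emit:
servo_tool(
  steps=[0.03, 0, 0, -0.015, 0, 0.03, 0, 0, -0.03, 0, 0.03, 0, 0, -0.05, 0, 0.03, 0, 0, -0.07, 0, 0.03, 0, 0, -0.09, 0, 0.03, 0, 0, -0.105, 0, 0.03, 0, 0, -0.115, 0, 0.03, 0, 0, -0.115, 0, 0.03, 0, 0, -0.115, 0, 0.03, 0, 0, -0.115, 0, 0.03, 0, 0, -0.115, 0, 0.03, 0, 0, -0.115, 0],
)

```text
time: 16.68
position: [0.5649, -0.0195, 0.3684]
tool_rot: [0.815, 0.58, -0.0, -0.0]
ft_force: [-0.4, -0.1, -1.5]
grip_width: 0.0338
```

```bash
python3 - <<'E'
from h import *
go([.5653,-.0192,.369],70.85)
c=camera("wrist");cv2.imwrite("pics/w13.png",c["pixels"])
s=camera("scene");cv2.imwrite("pics/s13.png",cv2.resize(s["pixels"][80:340,90:400],None,fx=2.5,fy=2.3,interpolation=cv2.INTER_CUBIC))
go([.5653,-.0192,.369],70.85)
E
```

```text
t 16.675 pos [ 0.5649 -0.0195  0.3684] theta 70.92 tilt [-6.e-04  2.e-04 -1.e+00] shift [ 0.0004  0.0003 -0.0006] turn 0.0012 w 0.03375220152824641 F [-0.45 -0.14 -1.49]
t 16.775 pos [ 0.5649 -0.0195  0.3686] theta 70.92 tilt [-3.e-04  1.e-04 -1.e+00] shift [ 0.0004  0.0002 -0.0004] turn 0.0013 w 0.034028643562363424 F [-0.83 -0.01 -0.93]
```

View pics/w13.png

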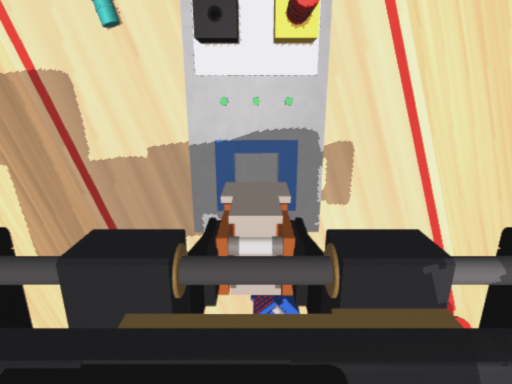

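View pics/s13.png

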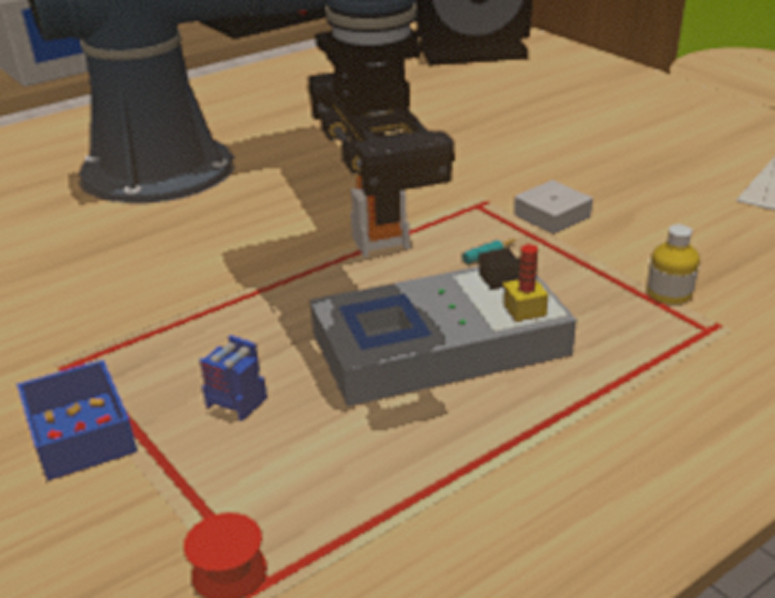

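The carrier hangs upright in the fingers above the empty pocket, the pin is home in the yellow terminal, and the bin, spool and bottle are in place. Handing in.

```bash
python3 -c "
from rig import hand_in;print(hand_in())"
```

```text
the job is handed in; nothing more can be done
None
```

The job is done and handed in. The red pin is in the yellow terminal and released, and the white carrier is held above the unit by its pinched catches. No verdict was reported.

- **Pin:** I lined it up with the wrist camera. It went in without resistance, then met 15 N when its handle reached the block. After I let go it stood upright with the black terminal empty, and the last pictures show it still there.
- **Carrier:** I closed the catches to a 34 mm opening (36 mm is fully pressed) with a 22 N grip and lifted 130 mm straight up. The foot should be about 10 cm above the panel, worked out from the lift height. The last views show it upright, still and clear of everything.
- **Bystanders:** The bin, spool and bottle look unmoved in the final scene picture. I judged that by eye and did not measure it.
- **Turquoise pin:** It was standing at the start but was lying on its side by the time I had moved the red pin away from the stand. I probably knocked it over. It stayed on the bench, clear of the unit.
- **Calibration:** The cameras disagreed with each other and with the arm by about 2–4 mm. That is why I did the final pin alignment by comparing the tip and the hole in the wrist view.

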